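Pull the grinder's clogged dust filter

TASK

Move the pink abrasive disc off the flap of the green dust box into the blue tray, then swing the flap up past upright so that it stands open. Draw the orange filter plate out of the box and finish still holding it in the gripper, upright and still, over the middle of the white catch plate with its lower edge at least 10 cm above the bench. Leave the grey filter in its slot, the flap open, the disc in the tray and the tools and containers on the bench where they are.

Things in the scene. Friction and masses are not known exactly. Their poses are not given: they have to be found in the camera images.
- dustbox: Green open-topped box fixed mid-bench, 130 (x) x 180 (y) x 110 mm high, walls and floor 5 mm, yaw up to 0.25 rad; black hose stub 50 mm out of its +y side. Origin: centre of its underside; front faces its -x. Under the flap two upright slots at y = +38 and -38 mm hold one filter plate each; guide ribs only at the plates' ends, up to 65 mm above the underside
- flap (a joint): Hinge of the flap, rad: 0 = shut (flat), grows as the front edge is lifted up and over towards +x of the box, 1.57 = upright, stop at 1.9. Stiff hinge: it stays wherever it is left; about 4 N at the handle moves it. The flap is an aluminium sheet 134 x 184 x 6 mm, its top face 116 mm above the bench when shut, 0.2 kg
- flap_handle (a point): Point in the black grip fin on the flap: 24 mm above the flap's top face, 10 mm below the fin's top. Fin 26 (box x) x 14 (box y) x 34 mm high, centred 17 mm from the flap's front edge; pinch across the 14 mm from above, it can turn between the pads. Shut, this point lies 116 mm from the hinge line towards -x of the box and 30 mm above it. Turns with the flap
- flap_hinge (a point): Middle of the hinge line, on the box's far (+x) upper edge, 65 mm along +x of the box from its centre and 110 mm above the bench; the hinge line runs along y of the box
- disc: Pink abrasive disc (small grinding wheel), 46 mm across, 8 mm thick, 12 mm bore, about 30 g, lying flat on the shut flap, behind the fin, its underside 116 mm above the bench. Origin: centre of its underside, z up
- tray: Blue open tray fixed to the bench, 150 x 150 x 25 mm high, wall and floor 4 mm. Origin: centre of its underside. It stands to the left or to the right of the dust box
- catch_plate: White square plate fixed flat to the bench, 170 x 170 x 6 mm, on the other side of the dust box from the tray. Origin: centre of its underside
- orange_filter: Orange-framed, clogged (brown) filter plate upright in one of the two slots, hidden until the flap is open: 112 (x) x 10 (y) x 95 (z) mm, 0.08 to 0.18 kg, x and y along the box's. Origin: centre of its lower edge, 5 mm above the bench in the slot; top edge 10 mm below the box's rim. Play 2 mm each side. Pinch the top across its 10 mm, pull straight up
- orange_filter_top (a point): Middle of the orange filter plate's top edge, 95 mm above its origin
- grey_filter: Grey-framed, clean (white) filter plate of the same size in the other slot; to be left there. Origin: centre of its lower edge
- wrench: Bystander: steel wrench lying beyond the dust box. Origin: middle of its underside
- screwdriver: Bystander: red-handled screwdriver lying between robot and dust box. Origin: middle of its underside
- oil_can: Bystander: red can, 60 mm across, 130 mm high, far left. Origin: centre of its underside
- jar: Bystander: amber jar with steel lid, 64 mm across, 80 mm high, far right. Origin: centre of its underside
- pin_cup: Bystander: dark steel cup with brass-tipped rods, 68 mm across, 170 mm high over all, beyond the box. Origin: centre of its underside
Not all that is in view belongs to the job. There is more than one size of the disc; the job needs the largest.

How it is judged:
By the outcome, as a careful person would: the job done as asked, in the order asked, and still so for the second after the job is handed in, while the arm keeps its last pose, push and grip.
It also fails if it takes over 64 s, if anything falls off the work surface, if the arm or the gripper's body presses on something with over 40 N, if the wrist force passes 120 N, or if a joint passes its speed limit or range.

ROBOT

A 6-joint arm with a two-finger parallel gripper is mounted at the origin on the work surface. World frame = base frame: x ahead of the robot, y to its left, z up, the work surface at z = 0. Lengths are in m, angles in rad, forces in N, time in s.
With the tool pointing down it reaches from about 0.375 to 0.9 m from the base axis. Payload 3.1 kg.
Tool frame: the origin (TCP) lies between the finger pads; the fingertips stand manip.finger_overhang ahead of it and the grasp point (between the pads) lies 5 mm behind it (manip.finger_overhang is the distance from the TCP to the fingertips, in m); z points along the fingers, y is the line along which they close (so a half turn about z gives the same grasp; the last joint's range is limited). The gripper opens to 85 mm and grips with 20 to 120 N. Pads are 22 mm wide; open, the fingers measure 114 mm over their backs; the gripper's body (76 mm by 85 mm) begins 54 mm behind the grasp point. The pads swing forward as they close: fully open they stand 13 mm farther back than shut.
Start: joints at [1.056, 0.527, 1.433, -0, 1.181, -0.178], TCP at [0.206, 0.59, 0.245] pointing down, gripper open.
Joint ranges: [-3.08, 3.08], [-0.75, 2.2], [0.22, 2.44], [-1.43, 4.57], [0, 2.65], [-2.85, 2.85]. Speed limits (rad/s): [2.79, 2.79, 3.14, 3.14, 3.14, 3.14].

INTERFACE

Orientations are given as a unit quaternion [x, y, z, w].
In Python, from station import manip gives the robot as it stands.
- The arm moves only by the tool drive_tool, never from a script. Its argument "plan" is a list of rows, each a list of 7 numbers: the shift along the tool's x, y, z in m, then the turn, a rotation vector about the tool's x, y, z in degrees, then the opening, from -1 (shut) to 1 (fully open). In form: [[x, y, z, wx, wy, wz, gripper], ...]. A call has 1 to 10 rows; each row shifts and turns the commanded pose from where the row before left it, along the tool's axes as they then stand; what a row does not reach is not made up. A row lasts 1/10 s, in which the tool goes at most 50 mm and 8.59 degrees, less where a joint would pass 70% of its speed; a pose out of reach is approached as far as the arm can. A call is refused whole if a number of a shift passes 0.05 or a number of a turn 8.59, either way. A call with a gripper value outside its range is refused whole. The fingers move at their own pace and stop on an object; "newtons" is the grip in N (left out, the last holds). Time passes only in rows, so rows that do not move let the fingers close. It gives the time, the measured TCP pose, the force, the opening and the grip force at its end, in the units of the state.
- manip.sense(): the state, without advancing time (a new reading comes with each control period).
- manip.snapshot(name): name is "side" or "top" or "wrist"; returns a dict with "image" (384x512x3 uint8, red, green, blue), "z_map" (384x512 float32, m along the optical axis (not along the pixel's ray), 0 where there is no reading), "fov_y" (degrees; the focal length in pixels is half the picture's height over the tangent of half this angle, whatever the lens; pixels are square), "cx", "cy" (the principal point, pixels), "extrinsics" (4x4, takes a point from camera to world coordinates); the wrist camera has in their place "mount" (4x4, takes a point from camera to tool coordinates, whose origin is the TCP and whose axes are the flange's). Camera axes: x right, y up, looking along -z (the intrinsics and any distortion apply to the point x, -y, -z); pixel columns grow to the right and rows downward; lengths in m; the calibration is good to about 2 mm. A picture is of the moment at which its call begins: read the wrist's pose just before it.
- manip.sign_off(): hands the job in; it is judged then, once.
The state is a dict: "t": time; "q": joint angles; "qd": joint speeds; "tau": joint torques, N m; "tcp_pos": TCP position; "tool_rot": TCP orientation; "force": force on the tool from outside, world axes, zero at the start; "ft_torque": the same for the moment, N m; "finger_gap": opening from 0.0 (shut) to 1.0 (fully open); "gripper_force": force on a finger pad.
Only numpy, scipy, OpenCV 4.12 (cv2) and the standard library are available. Lean on these libraries where they do the work, as an engineer would, in place of code of your own. Each camera call takes 0.05 s, during which the arm holds its last target. There are 200 camera calls.

## Working session

There is one attempt and no reset: what is moved stays moved. The work goes in short steps, Python scripts to look and compute and a tool call to move; the robot and the scene stay as the last step left them, time stands still between calls to the robot, and variables do not carry over. Pictures are saved under pics/ and viewed, at most 10 in all, crops included, and the job is handed in when it is done.

Besides the shell and the picture viewer there is one more tool, called after "Request:" as name(argument=value, ...) on one line, values as JSON. drive_tool: Moves the arm, as the interface text tells. Its arguments: {"type":"object","properties":{"plan":{"type":"array"},"newtons":{"type":"number"}},"required":["plan"]}

```bash
mkdir -p pics; ls; cat > h.py <<'E'
import numpy as np, cv2
from station import manip
from scipy.spatial.transform import Rotation as R
def snap(n):
    s=manip.sense(); d=manip.snapshot(n)
    if n=="wrist":
        T=np.eye(4); T[:3,:3]=R.from_quat(s["tool_rot"]).as_matrix(); T[:3,3]=s["tcp_pos"]
        d["E"]=T@d["mount"]
    else: d["E"]=np.array(d["extrinsics"])
    d["f"]=192/np.tan(np.radians(d["fov_y"])/2)
    return d
def cloud(d):
    z=d["z_map"]; v,u=np.mgrid[0:384,0:512]
    P=np.stack([(u-d["cx"])/d["f"]*z,-(v-d["cy"])/d["f"]*z,-z],-1)
    W=P@d["E"][:3,:3].T+d["E"][:3,3]; W[z==0]=np.nan
    return W
def ray(d,u,v,h):
    r=d["E"][:3,:3]@np.array([(u-d["cx"])/d["f"],-(v-d["cy"])/d["f"],-1]); o=d["E"][:3,3]
    return o+r*(h-o[2])/r[2]
def save(d,name): cv2.imwrite(f"pics/{name}.png",d["image"][:,:,::-1])
E
python3 - <<'E'
from h import *
print(manip.finger_overhang, {k:np.round(v,3) for k,v in manip.sense().items()})
ims=[]
for n in ("top","side"):
    d=snap(n); save(d,n); print(n,[k for k in d],d["fov_y"],d["cx"],d["cy"],np.round(d["E"],3).tolist())
    np.savez(n,**{k:d[k] for k in ("image","z_map","E","f","cx","cy")})
E
```

```text
pics
0.014 {'t': np.float64(0.0), 'q': array([ 1.057,  0.528,  1.434, -0.   ,  1.181, -0.179]), 'qd': array([-0.001, -0.   , -0.001, -0.   , -0.   ,  0.   ]), 'tau': array([ 1.0000e-03, -4.4234e+01, -1.7803e+01, -0.0000e+00,  8.0000e-03,
        0.0000e+00]), 'tcp_pos': array([0.206, 0.59 , 0.244]), 'tool_rot': array([ 0.167,  0.986, -0.001, -0.   ]), 'force': array([0.214, 0.334, 0.283]), 'ft_torque': array([-0.019,  0.009, -0.019]), 'gripper_force': np.float64(0.0), 'finger_gap': np.float64(0.996)}
top ['image', 'z_map', 'fov_y', 'cx', 'cy', 'extrinsics', 'E', 'f'] 45.629703866183924 250.9510982476487 194.73948924216216 [[-0.0, 0.994, -0.108, 0.433], [-1.0, 0.001, 0.007, 0.007], [0.007, 0.108, 0.994, 1.259], [0.0, 0.0, 0.0, 1.0]]
side ['image', 'z_map', 'fov_y', 'cx', 'cy', 'extrinsics', 'E', 'f'] 43.262520709502965 253.74687330927748 190.36818709255002 [[0.832, 0.365, -0.418, 0.065], [-0.555, 0.573, -0.603, -0.678], [0.019, 0.734, 0.679, 0.901], [0.0, 0.0, 0.0, 1.0]]
```

View pics/top.png

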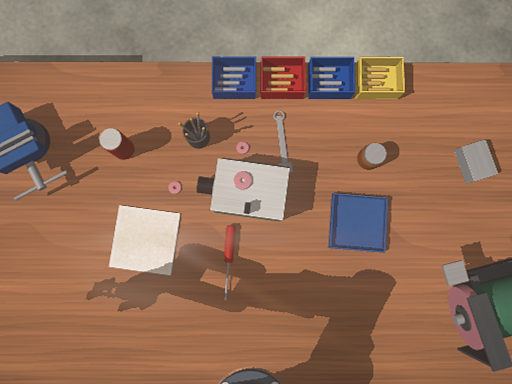

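View pics/side.png

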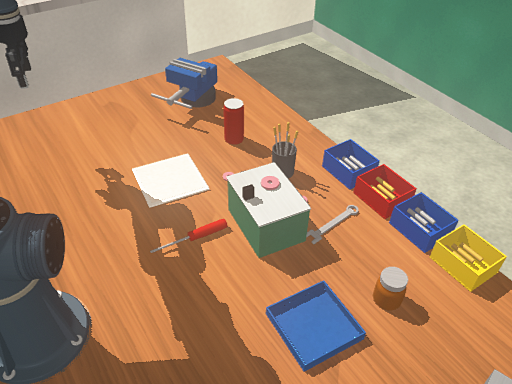

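The top view shows the flap at about (250,188), the large disc at (243,180), the fin at (248,207), the tray at (359,222) and the plate at (145,240). The two small discs, at (175,187) and (242,148), are decoys. Next I measure positions.

```bash
cat > m.py <<'E'
from h import *
def rect(d,mask,h,seed):
    n,l,st,c=cv2.connectedComponentsWithStats(mask.astype(np.uint8))
    k=l[seed[1],seed[0]]
    if k==0: print("no seed"); return
    cs,_=cv2.findContours((l==k).astype(np.uint8),0,2); c=max(cs,key=cv2.contourArea)[:,0]
    W=np.array([ray(d,u,v,h)[:2] for u,v in c]).astype(np.float32)
    return cv2.minAreaRect(W*1000), len(c)
E
python3 - <<'E'
from m import *
for n,seeds in (("top",dict(flap=(225,170),disc=(237,180),fin=(247,208),tray=(359,240),plate=(145,240))),("side",dict(flap=(260,208),disc=(263,184),fin=(248,192),tray=(315,330),plate=(170,180)))):
    d=dict(np.load(n+".npz")); im=d["image"]; H=cv2.cvtColor(im,cv2.COLOR_RGB2HSV); h,s,v=[H[...,i].astype(int) for i in range(3)]
    W=cloud(d)
    for k,(u,vv) in seeds.items(): print(n,k,H[vv,u],np.round(W[vv,u],3))
    white=(s<55)&(v>120); hts=dict(flap=.116,disc=.124,fin=.15,tray=.025,plate=.006)
    ms=dict(flap=white,plate=white,disc=((h>165)|(h<8))&(s>60)&(v>120),fin=(v<70),tray=(h>100)&(h<125)&(s>100))
    for k in seeds: print(k,rect(d,ms[k],hts[k],seeds[k]))
E
```

```text
top flap [ 14  21 202] [0.621 0.065 0.114]
top disc [178  84 207] [0.593 0.034 0.13 ]
top fin [ 8 40 76] [0.522 0.009 0.153]
top tray [111 110 141] [ 0.446 -0.298  0.002]
top plate [ 16  36 227] [0.446 0.288 0.005]
flap (((573.2590942382812, 2.7138442993164062), (186.52532958984375, 135.47042846679688), 82.0601806640625), 90)
disc (((594.3782958984375, 20.299522399902344), (40.54579162597656, 42.68640899658203), 0.04887034371495247), 25)
no seed
fin None
tray (((493.82513427734375, -291.62200927734375), (150.52171325683594, 147.8760528564453), 85.36390686035156), 90)
plate (((447.05999755859375, 288.75799560546875), (170.56790161132812, 168.84487915039062), 82.19525146484375), 76)
side flap [ 24  11 237] [ 0.528 -0.036  0.115]
side disc [178  78 249] [0.576 0.021 0.123]
side fin [12 67 84] [0.52  0.001 0.141]
side tray [108 156 186] [ 0.487 -0.306  0.004]
side plate [ 23  12 254] [0.444 0.277 0.007]
flap (((571.9996948242188, -0.87152099609375), (189.01866149902344, 138.16661071777344), 82.0650634765625), 129)
disc (((592.6981201171875, 15.73021125793457), (46.961421966552734, 43.70375442504883), 57.46487808227539), 29)
no seed
fin None
tray (((488.1920471191406, -298.93505859375), (157.4625244140625, 156.00990295410156), 85.2890853881836), 171)
plate (((446.0027770996094, 285.35699462890625), (172.75775146484375, 169.93896484375), 82.12361145019531), 126)
```

Request:
drive_tool(plan=[[0,0,0,0,0,-5.65,1],[0,0,0,0,0,-5.65,1],[-0.0258,-0.0284,0,0,0,0,1],[-0.0258,-0.0284,0,0,0,0,1],[-0.0258,-0.0284,0,0,0,0,1],[-0.0258,-0.0284,0,0,0,0,1],[-0.0258,-0.0284,0,0,0,0,1],[-0.0258,-0.0284,0,0,0,0,1],[-0.0258,-0.0284,0,0,0,0,1],[-0.0258,-0.0284,0,0,0,0,1]])

```text
t: 1.1
tcp_pos: [0.3794, 0.3351, 0.2451]
tool_rot: [0.069, 0.998, -0.0, -0.0]
force: [0.2, 0.0, 0.2]
finger_gap: 0.999
gripper_force: 0.0
```

Request:
drive_tool(plan=[[-0.0258,-0.0284,0,0,0,0,1],[-0.0258,-0.0284,0,0,0,0,1],[-0.0258,-0.0284,0,0,0,0,1],[-0.0258,-0.0284,0,0,0,0,1],[-0.0258,-0.0284,0,0,0,0,1],[-0.0258,-0.0284,0,0,0,0,1],[-0.0258,-0.0284,0,0,0,0,1],[-0.0258,-0.0284,0,0,0,0,1],[-0.0258,-0.0284,0,0,0,0,1],[0,0,0,0,0,0,1]])

```text
t: 2.1
tcp_pos: [0.5768, 0.0471, 0.2451]
tool_rot: [0.072, 0.997, -0.001, 0.002]
force: [0.2, 0.7, 0.6]
finger_gap: 1.002
gripper_force: 0.0
```

```bash
python3 - <<'E'
from m import *
d=snap("wrist"); save(d,"w1"); print(np.round(d["mount"],3).tolist(),d["f"])
np.savez("w1",**{k:d[k] for k in ("image","z_map","E","f","cx","cy")})
print(manip.sense()["tcp_pos"],manip.sense()["tool_rot"])
E
```

```text
[[-0.002, 0.948, 0.318, 0.08], [1.0, 0.001, 0.002, -0.001], [0.001, 0.318, -0.948, -0.129], [0.0, 0.0, 0.0, 1.0]] 299.0841129982811
[0.57474804 0.04922695 0.2447767 ] [ 7.10414558e-02  9.97473363e-01 -4.37662015e-05 -1.19456915e-08]
```

View pics/w1.png

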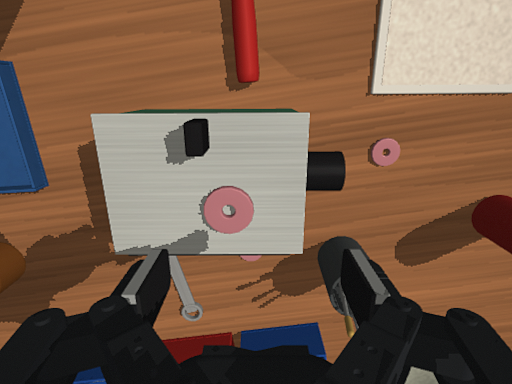

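The wrist view shows the disc at (228,210), the fin top at about (203,137), and the flap with corners near (93,114), (309,113), (304,254) and (116,254). I'll convert these to world positions.

```bash
cat >> m.py <<'E'
def totool(dw,s=None):
    s=s or manip.sense(); return R.from_quat(s["tool_rot"]).as_matrix().T@np.array(dw)
E
python3 - <<'E'
from m import *
d=dict(np.load("w1.npz")); H=cv2.cvtColor(d["image"],cv2.COLOR_RGB2HSV); h,s,v=[H[...,i].astype(int) for i in range(3)]
pk=((h>165)|(h<8))&(s>60)&(v>120); print(rect(d,pk,.124,(215,210)))
white=(s<40)&(v>140); print(rect(d,white,.116,(270,180)))
for p in [(93,114),(309,113),(304,254),(116,254)]: print(ray(d,*p,.116)[:2])
fin=(v<60); print(rect(d,fin,.15,(203,137)))
W=cloud(d); f=W[(W[...,2]>.140)&(W[...,2]<.16)&(W[...,0]<.56)]; print(f.mean(0),len(f), np.ptp(f,0))
print(W[210,215],W[180,270])
E
```

```text
(((594.981201171875, 18.566364288330078), (44.35594177246094, 44.6609992980957), 81.7447509765625), 62)
(((573.8295288085938, -0.5015869140625), (183.0703887939453, 132.82174682617188), 81.9159927368164), 153)
[ 0.49593048 -0.07971023]
[0.52117925 0.09907603]
[0.65383235 0.08256223]
[ 0.62754876 -0.09955125]
(((523.7172241210938, 8.954415321350098), (18.0111083984375, 27.382902145385742), 82.11201477050781), 35)
[0.52425292 0.00748424 0.14921844] 714 [0.02666276 0.01612307 0.01161538]
[0.59218348 0.00703115 0.12527094] [0.57418019 0.05938868 0.11634888]
```

Request:
drive_tool(plan=[[-0.0245,-0.0277,0,0,0,0,0.3],[0,0,0.022,0,0,0,0.3],[0,0,0.022,0,0,0,0.3],[0,0,0.022,0,0,0,0.3],[0,0,0.022,0,0,0,0.3],[0,0,0.015,0,0,0,0.3],[0,0,0,0,0,0,0.3],[0,0,0,0,0,0,0.3]], newtons=25)

```text
t: 2.95
tcp_pos: [0.5935, 0.0214, 0.1423]
tool_rot: [0.069, 0.998, 0.0, -0.001]
force: [0.1, 0.8, 0.1]
finger_gap: 0.646
gripper_force: 0.0
```

```bash
python3 - <<'E'
from m import *
d=snap("wrist"); save(d,"w2")
E
```

```text
(no output)
```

View pics/w2.png

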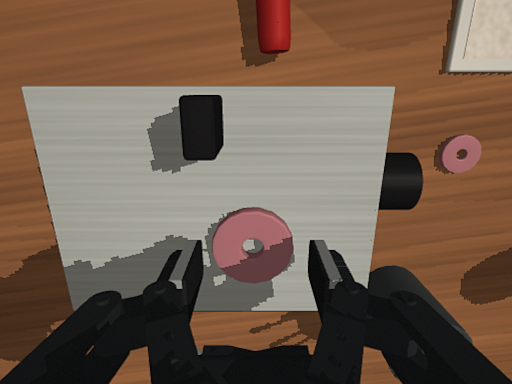

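The disc at (252,245) sits between the fingertips at about x=197 and x=315. I'll descend until contact.

Request:
drive_tool(plan=[[0,0,0.005,0,0,0,0.3],[0,0,0.004,0,0,0,0.3],[0,0,0,0,0,0,0.3],[0,0,0,0,0,0,0.3]])

```text
t: 3.4
tcp_pos: [0.594, 0.0205, 0.1334]
tool_rot: [0.069, 0.998, 0.0, 0.0]
force: [0.5, 0.7, 0.8]
finger_gap: 0.65
gripper_force: 0.0
```

Request:
drive_tool(plan=[[-0.001,-0.002,0.003,0,0,0,0.3],[0,0,0.0015,0,0,0,0.3],[0,0,0,0,0,0,0.3],[0,0,0,0,0,0,0.0],[0,0,0,0,0,0,-0.3],[0,0,0,0,0,0,-0.3],[0,0,0,0,0,0,-0.3],[0,0,0,0,0,0,-0.3]], newtons=25)

```text
t: 4.2
tcp_pos: [0.5948, 0.0183, 0.1291]
tool_rot: [0.069, 0.998, -0.0, 0.0]
force: [-0.5, -0.0, 2.8]
finger_gap: 0.522
gripper_force: 25.5
```

Request:
drive_tool(plan=[[0,0,-0.01,0,0,0,-0.3],[0,0,-0.025,0,0,0,-0.3],[0,0,-0.025,0,0,0,-0.3],[0.008,-0.04,0,0,0,0,-0.3],[0.008,-0.04,0,0,0,0,-0.3],[0.008,-0.04,0,0,0,0,-0.3],[0.008,-0.04,0,0,0,0,-0.3],[0.008,-0.04,0,0,0,0,-0.3],[0.008,-0.04,0,0,0,0,-0.3],[0.008,-0.04,0,0,0,0,-0.3]])

```text
t: 5.2
tcp_pos: [0.5001, -0.2527, 0.1893]
tool_rot: [0.069, 0.998, -0.0, 0.0]
force: [-0.2, -0.5, -0.1]
finger_gap: 0.523
gripper_force: 25.7
```

Request:
drive_tool(plan=[[0.004,-0.04,0,0,0,0,-0.3],[0,-0.004,0.03,0,0,0,-0.3],[0,0,0.04,0,0,0,-0.3],[0,0,0.04,0,0,0,-0.3],[0,0,0.025,0,0,0,-0.3],[0,0,0.015,0,0,0,-0.3],[0,0,0.01,0,0,0,-0.3],[0,0,0,0,0,0,-0.3],[0,0,0,0,0,0,-0.3]])

```text
t: 6.1
tcp_pos: [0.4913, -0.2947, 0.0297]
tool_rot: [0.069, 0.998, -0.001, 0.001]
force: [0.1, 0.1, -0.7]
finger_gap: 0.519
gripper_force: 25.7
```

Request:
drive_tool(plan=[[0,0,0.007,0,0,0,-0.3],[0,0,0.003,0,0,0,-0.3],[0,0,0,0,0,0,-0.3],[0,0,0,0,0,0,0.2],[0,0,0,0,0,0,0.3],[0,0,0,0,0,0,0.3],[0,0,-0.02,0,0,0,0.3],[0,0,-0.045,0,0,0,0.3],[0,0,-0.045,0,0,0,0.3],[0,0,-0.045,0,0,0,0.3]])

```text
t: 7.1
tcp_pos: [0.4902, -0.294, 0.1753]
tool_rot: [0.069, 0.998, 0.0, -0.0]
force: [1.2, -0.4, 0.0]
finger_gap: 0.644
gripper_force: 0.0
```

```bash
python3 - <<'E'
from m import *
print(manip.sense()["tcp_pos"])
d=snap("top"); cv2.imwrite("pics/t2.png",d["image"][120:280,100:420,::-1])
d=snap("wrist"); H=cv2.cvtColor(d["image"],cv2.COLOR_RGB2HSV); h,s,v=[H[...,i].astype(int) for i in range(3)]
m=(((h>165)|(h<8))&(s>60)&(v>60)).astype(np.uint8)
n,l,st,c=cv2.connectedComponentsWithStats(m)
for i in range(1,n):
    if st[i,4]>150: print(st[i],ray(d,*c[i],.012))
E
```

```text
[ 0.49024741 -0.29398248  0.17526496]
[ 237  146   44   43 1372] [ 0.49024364 -0.29573492  0.012     ]
```

The disc is in the tray at (0.490,-0.296). Next I move to the fin.

Request:
drive_tool(plan=[[0,0,-0.015,0,0,0,0],[0.001,0.0379,0,0,0,0,0],[0.001,0.0379,0,0,0,0,0],[0.001,0.0379,0,0,0,0,0],[0.001,0.0379,0,0,0,0,0],[0.001,0.0379,0,0,0,0,0],[0.001,0.0379,0,0,0,0,0],[0.001,0.0379,0,0,0,0,0],[0.0013,0.0379,0,0,0,0,0],[0,0,0,0,0,0,0]])

```text
t: 8.2
tcp_pos: [0.5232, 0.0114, 0.1881]
tool_rot: [0.067, 0.998, 0.001, -0.001]
force: [0.4, -0.6, -0.1]
finger_gap: 0.5
gripper_force: 0.0
```

Request:
drive_tool(plan=[[0,0,0,0,0,0,0],[0,0,0,0,0,0,0]])

```text
t: 8.4
tcp_pos: [0.5241, 0.0065, 0.1885]
tool_rot: [0.069, 0.998, -0.0, -0.0]
force: [-0.0, 0.4, 0.3]
finger_gap: 0.501
gripper_force: 0.0
```

```bash
python3 - <<'E'
from m import *
s=manip.sense();print(s["tcp_pos"],s["tool_rot"],s["finger_gap"])
d=snap("wrist"); save(d,"w3")
W=cloud(d); m=(W[...,2]>.140)&(W[...,2]<.156)&(abs(W[...,0]-.523)<.04)&(abs(W[...,1]-.01)<.018)
f=W[m]; print(np.median(f,0),f.min(0),f.max(0),len(f))
E
```

```text
[0.52409905 0.00652367 0.18845415] [ 6.94683416e-02  9.97584107e-01 -1.56833772e-04 -2.73775560e-04] 0.5006348774083789
[0.52231071 0.00663521 0.14967307] [ 0.51092039 -0.00171748  0.14003862] [0.53836703 0.01471871 0.15162394] 959
```

View pics/w3.png

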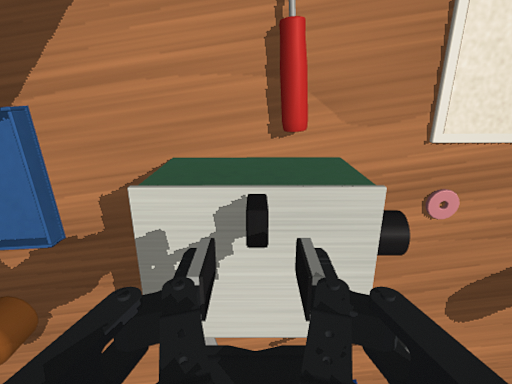

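The fin top at (257,220) is centred between the fingers, so I descend and pinch it.

Request:
drive_tool(plan=[[0,0,0.02,0,0,0,0],[0,0,0.02,0,0,0,0],[0,0,0.0125,0,0,0,0],[0,0,0,0,0,0,0],[0,0,0,0,0,0,-0.5],[0,0,0,0,0,0,-1],[0,0,0,0,0,0,-1],[0,0,0,0,0,0,-1],[0,0,0,0,0,0,-1]], newtons=35)

```text
t: 9.35
tcp_pos: [0.525, 0.0073, 0.1371]
tool_rot: [0.069, 0.998, -0.0, 0.001]
force: [0.7, 2.2, 3.3]
finger_gap: 0.155
gripper_force: 36.9
```

```bash
python3 - <<'E'
from m import *
# rows: box-plane arc for grasp point, tool fixed pointing down; tool x=-box x, tool z=-z
th=np.radians(np.array([0,5,10,15,20,25,30,35,40,45,50,55,60,65,70,75,80,85,90,95,100,102]))
X=-116*np.cos(th)+30*np.sin(th); Z=116*np.sin(th)+30*np.cos(th)
for a,b,t in zip(-np.diff(X)/1000,-np.diff(Z)/1000,np.degrees(th[1:])): print(round(t),"%.4f %.4f"%(a,b))
E
```

```text
5 -0.0031 -0.0100
10 -0.0039 -0.0097
15 -0.0047 -0.0093
20 -0.0055 -0.0089
25 -0.0063 -0.0083
30 -0.0070 -0.0078
35 -0.0076 -0.0071
40 -0.0082 -0.0064
45 -0.0088 -0.0057
50 -0.0092 -0.0049
55 -0.0096 -0.0041
60 -0.0099 -0.0032
65 -0.0102 -0.0024
70 -0.0104 -0.0015
75 -0.0104 -0.0005
80 -0.0104 0.0004
85 -0.0104 0.0013
90 -0.0102 0.0022
95 -0.0100 0.0031
100 -0.0097 0.0039
102 -0.0038 0.0018
```

Request:
drive_tool(plan=[[-0.0031,0,-0.01,0,0,0,-1],[-0.0039,0,-0.0097,0,0,0,-1],[-0.0047,0,-0.0093,0,0,0,-1],[-0.0055,0,-0.0089,0,0,0,-1],[-0.0063,0,-0.0083,0,0,0,-1],[-0.007,0,-0.0078,0,0,0,-1],[0,0,0,0,0,0,-1]])

```text
t: 10.05
tcp_pos: [0.5547, 0.0032, 0.1916]
tool_rot: [0.069, 0.998, 0.0, -0.0]
force: [-1.2, 3.5, 0.3]
finger_gap: 0.151
gripper_force: 35.3
```

Request:
drive_tool(plan=[[-0.0076,0,-0.0071,0,0,0,-1],[-0.0082,0,-0.0064,0,0,0,-1],[-0.0088,0,-0.0057,0,0,0,-1],[-0.0092,0,-0.0049,0,0,0,-1],[-0.0096,0,-0.0041,0,0,0,-1],[-0.0099,0,-0.0032,0,0,0,-1],[-0.0102,0,-0.0024,0,0,0,-1],[0,0,0,0,0,0,-1]])

```text
t: 10.85
tcp_pos: [0.6192, -0.0058, 0.225]
tool_rot: [0.069, 0.998, 0.0, 0.001]
force: [0.5, 3.8, -2.6]
finger_gap: 0.155
gripper_force: 34.9
```

Request:
drive_tool(plan=[[-0.0104,0,-0.0015,0,0,0,-1],[-0.0104,0,-0.0005,0,0,0,-1],[-0.0104,0,0.0004,0,0,0,-1],[-0.0104,0,0.0013,0,0,0,-1],[-0.0102,0,0.0022,0,0,0,-1],[-0.01,0,0.0031,0,0,0,-1],[-0.0097,0,0.0039,0,0,0,-1],[-0.0038,0,0.0018,0,0,0,-1],[0,0,0,0,0,0,-1],[0,0,0,0,0,0,-1]])

```text
t: 11.85
tcp_pos: [0.6935, -0.0161, 0.2147]
tool_rot: [0.069, 0.998, 0.0, 0.002]
force: [2.4, 3.1, 1.5]
finger_gap: 0.159
gripper_force: 36.6
```

Request:
drive_tool(plan=[[0,0,0,0,0,0,-0.5],[0,0,0,0,0,0,0],[0,0,0,0,0,0,0],[0,0,0,0,0,0,0],[0,0,-0.02,0,0,0,0],[0,0,-0.03,0,0,0,0],[0,0,-0.04,0,0,0,0],[0,0,-0.04,0,0,0,0],[0,0,-0.02,0,0,0,0],[0,0,0,0,0,0,0]])

```text
t: 12.85
tcp_pos: [0.6937, -0.0168, 0.3682]
tool_rot: [0.069, 0.998, -0.001, 0.005]
force: [-0.1, 0.0, 0.4]
finger_gap: 0.5
gripper_force: 0.0
```

```bash
python3 - <<'E'
from m import *
s=manip.sense();print(s["tcp_pos"],s["tool_rot"],s["finger_gap"])
a=snap("side"); b=snap("top"); 
im=np.hstack([cv2.resize(a["image"][130:270,200:330],(390,420)),cv2.resize(b["image"][120:260,180:310],(390,420))])
cv2.imwrite("pics/sb.png",im[:,:,::-1])
for n,d in (("s2",a),("t2",b)): np.savez(n,**{k:d[k] for k in ("image","z_map","E","f","cx","cy")})
E
```

```text
[ 0.69365388 -0.01675968  0.3681546 ] [ 6.93317018e-02  9.97582649e-01 -7.82892499e-04  4.62175163e-03] 0.49997528008750025
```

View pics/sb.png

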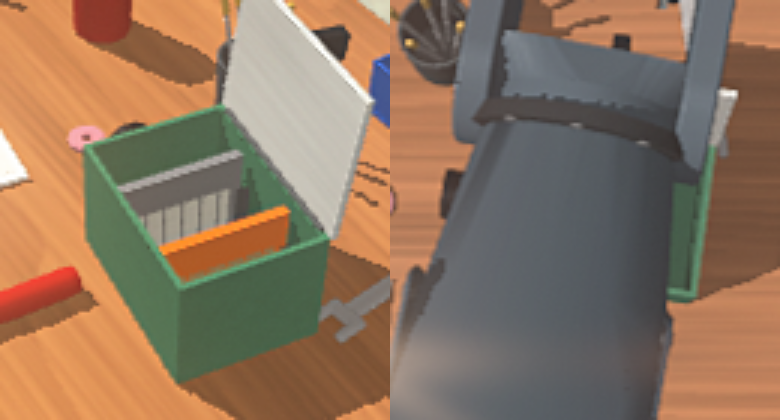

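The flap stands open, and the orange filter is in the -y slot. I move over it.

Request:
drive_tool(plan=[[0.03,-0.009,0,0,0,0,0],[0.03,-0.01,0,0,0,0,0],[0.03,-0.01,0,0,0,0,0],[0.0316,-0.009,0,0,0,0,0],[0,0,0.03,0,0,0,0],[0,0,0.04,0,0,0,0],[0,0,0.04,0,0,0,0],[0,0,0.03,0,0,0,0],[0,0,0.01,0,0,0,0],[0,0,0,0,0,0,0]])

```text
t: 13.95
tcp_pos: [0.5643, -0.0366, 0.2105]
tool_rot: [0.069, 0.998, 0.001, -0.003]
force: [-0.1, -0.1, 0.2]
finger_gap: 0.499
gripper_force: 0.0
```

Request:
drive_tool(plan=[[0,0,0,0,0,0,0],[0,0,0,0,0,0,0]])

```text
t: 14.15
tcp_pos: [0.5674, -0.0373, 0.2149]
tool_rot: [0.069, 0.998, -0.0, 0.002]
force: [0.4, -0.3, 0.2]
finger_gap: 0.502
gripper_force: 0.0
```

```bash
python3 - <<'E'
from m import *
s=manip.sense();print(s["tcp_pos"],s["tool_rot"],s["finger_gap"])
d=snap("wrist"); save(d,"w4")
W=cloud(d); H=cv2.cvtColor(d["image"],cv2.COLOR_RGB2HSV); h,sa,v=[H[...,i].astype(int) for i in range(3)]
m=(h>8)&(h<20)&(sa>170)&(abs(W[...,2]-.1)<.005)&(W[...,0]>.5)
q=W[m]; print(len(q),np.median(q,0))
print(cv2.minAreaRect((q[:,:2]*1000).astype(np.float32)))
g=(sa<40)&(abs(W[...,2]-.1)<.005)&(W[...,0]>.5)&(W[...,1]>.0)&(W[...,1]<.08); print(W[g].mean(0))
E
```

```text
[ 0.56735943 -0.03727954  0.21491167] [ 6.91748310e-02  9.97603219e-01 -3.51029201e-04  1.59299216e-03] 0.5019469531899529
1400 [ 0.56491064 -0.03776263  0.09989794]
((570.9376831054688, -38.338748931884766), (9.976566314697266, 111.1489486694336), 82.26210021972656)
[0.57592026 0.03678278 0.0994955 ]
```

View pics/w4.png

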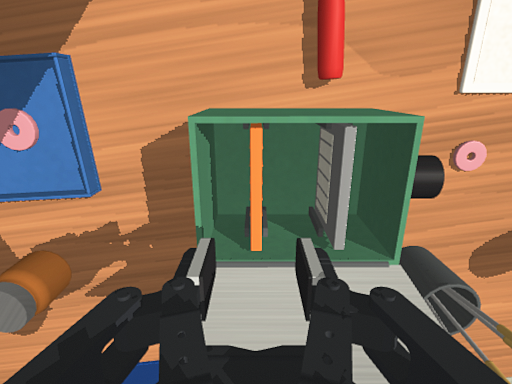

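The orange top edge at (256,187), world (0.571,-0.038), is centred between the fingers. I descend and grip.

Request:
drive_tool(plan=[[-0.003,-0.0005,0.02,0,0,0,-0.2],[0,0,0.03,0,0,0,-0.2],[0,0,0.03,0,0,0,-0.2],[0,0,0.025,0,0,0,-0.2],[0,0,0.02,0,0,0,-0.2],[0,0,0.01,0,0,0,-0.2],[0,0,0,0,0,0,-0.2],[0,0,0,0,0,0,-0.2]])

```text
t: 15.0
tcp_pos: [0.5701, -0.0381, 0.0795]
tool_rot: [0.069, 0.998, -0.0, 0.001]
force: [-0.4, -0.5, -0.4]
finger_gap: 0.4
gripper_force: 0.0
```

Request:
drive_tool(plan=[[0,0,0,0,0,0,-0.6],[0,0,0,0,0,0,-1],[0,0,0,0,0,0,-1],[0,0,0,0,0,0,-1],[0,0,0,0,0,0,-1]], newtons=60)

```text
t: 15.5
tcp_pos: [0.57, -0.0381, 0.0796]
tool_rot: [0.069, 0.998, -0.0, 0.001]
force: [-0.2, 0.1, 5.9]
finger_gap: 0.103
gripper_force: 59.3
```

Request:
drive_tool(plan=[[0,0,-0.005,0,0,0,-1],[0,0,-0.01,0,0,0,-1],[0,0,-0.02,0,0,0,-1],[0,0,-0.025,0,0,0,-1],[0,0,-0.03,0,0,0,-1],[0,0,-0.03,0,0,0,-1],[0,0,-0.03,0,0,0,-1],[0,0,-0.025,0,0,0,-1],[0,0,-0.015,0,0,0,-1],[0,0,0,0,0,0,-1]])

```text
t: 16.5
tcp_pos: [0.5703, -0.0381, 0.2714]
tool_rot: [0.069, 0.998, -0.001, 0.003]
force: [0.0, -0.1, -0.5]
finger_gap: 0.105
gripper_force: 58.5
```

Request:
drive_tool(plan=[[0.01,0.01,0,0,0,0,-1],[0.0175,0.032,0,0,0,0,-1],[0.0175,0.033,0,0,0,0,-1],[0.0175,0.033,0,0,0,0,-1],[0.0175,0.033,0,0,0,0,-1],[0.0175,0.033,0,0,0,0,-1],[0.0175,0.033,0,0,0,0,-1],[0.0175,0.033,0,0,0,0,-1],[0.0175,0.033,0,0,0,0,-1],[0.0171,0.0318,0,0,0,0,-1]])

```text
t: 17.5
tcp_pos: [0.4427, 0.2883, 0.2667]
tool_rot: [0.069, 0.998, -0.001, -0.002]
force: [0.8, 0.3, -1.1]
finger_gap: 0.109
gripper_force: 58.5
```

Request:
drive_tool(plan=[[0,0,0.01,0,0,0,-1],[0,0,0.015,0,0,0,-1],[0,0,0.015,0,0,0,-1],[0,0,0.01,0,0,0,-1],[0,0,0,0,0,0,-1],[0,0,0,0,0,0,-1],[0,0,0,0,0,0,-1],[0,0,0,0,0,0,-1]])

```text
t: 18.3
tcp_pos: [0.4462, 0.2871, 0.2191]
tool_rot: [0.069, 0.998, 0.0, 0.001]
force: [-0.2, 0.0, -0.9]
finger_gap: 0.109
gripper_force: 58.7
```

```bash
python3 - <<'E'
from m import *
s=manip.sense();print(s["tcp_pos"],s["tool_rot"],s["finger_gap"],abs(s["qd"]).max())
a=snap("side"); b=snap("top")
cv2.imwrite("pics/fin.png",np.hstack([cv2.resize(a["image"][40:370,100:400],(390,429)),cv2.resize(b["image"][110:280,110:410],(400,429))])[:,:,::-1])
W=cloud(a); H=cv2.cvtColor(a["image"],cv2.COLOR_RGB2HSV); h,sa,v=[H[...,i].astype(int) for i in range(3)]
m=(h>8)&(h<20)&(sa>170)&(W[...,2]>.1)&(abs(W[...,1]-.287)<.06); q=W[m]; print(len(q),q.min(0),q.max(0),q.mean(0))
E
```

```text
[0.44621645 0.28708882 0.21907001] [6.93432184e-02 9.97592603e-01 2.92636331e-04 6.56235285e-04] 0.10894048216023478 0.002738394638064961
745 [0.38961755 0.27072058 0.14325632] [0.50213766 0.30113563 0.24670092] [0.44142287 0.28417979 0.20216313]
```

View pics/fin.png

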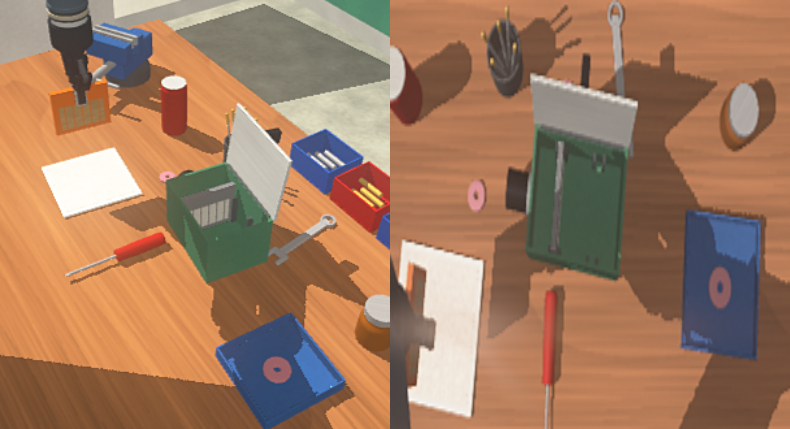

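The filter is held upright over the plate with its lower edge at about 0.144 m. The flap is open, the disc is in the tray and the grey filter is still in its slot.

```bash
python3 -c "from station import manip; print(manip.sign_off())"
```

```text
the job is handed in; nothing more can be done
None
```

The job is handed in at about 18 s: the disc is in the tray, the flap stands open past upright, the grey filter is in its slot, and the orange filter is held upright and still over the middle of the catch plate, lower edge about 14 cm up.

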